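# Click a storage-box lid shut all the way round

### The job

The blue lid of the clear storage box is on, but all four of its corners are still sprung up: press each corner down with your fingertips until it clicks shut, so that the lid is flush all the way round, then take your hand away. Only press: do not pick the box up, keep it standing where it is, do not press so hard that the plastic cracks (a firm push is plenty), and leave the other things on the table where they are.

Things in the scene. Friction and masses are not known exactly. Their poses are not given: they have to be found in the camera images.
- storage_box: Clear plastic storage box with blue snap-fit lid (laid in place, part of it), 170 (x) x 240 (y) x 110 mm high, loose on the table, about 0.8 kg. Origin: centre of the underside; x = short side, away from the robot at yaw 0; z up. Its foot is 7 mm inside the lid's edge all round. Lid rim: flat band 18 mm wide, top at 110 mm when shut; panel inside sunk 4 mm. Mid-sides are already down.
- corner_a (a joint): Lid corner section, robot's side, left (box -x, +y): pressed-in angle, 0 rad = sprung up, corner 10 mm too high; 0.2 = clicked shut, flush. L-shaped rim length, 75 mm along both sides; flexes about the line through its two ends. A snap: resists to 0.1 (let go before, it springs up), then snaps to 0.2 on a hard stop and stays. Push needed at corner_a_top about 9 N, far more near its ends.
- corner_a_top (a point): Where to press that section, straight down: top of its rim at the rounded corner, 9 mm in from both outer edges, 76 mm (x) and 111 mm (y) from the box's centre; 110 mm above the underside when shut, about 8 mm higher when sprung up. The plastic would crack at 80 N.
- corner_b (a joint): Lid corner section, robot's side, right (box -x, -y): pressed-in angle, 0 rad = sprung up, corner 10 mm too high; 0.2 = clicked shut, flush. L-shaped rim length, 75 mm along both sides; flexes about the line through its two ends. A snap: resists to 0.1 (let go before, it springs up), then snaps to 0.2 on a hard stop and stays. Push needed at corner_b_top about 9 N, far more near its ends.
- corner_b_top (a point): Where to press that section, straight down: top of its rim at the rounded corner, 9 mm in from both outer edges, 76 mm (x) and 111 mm (y) from the box's centre; 110 mm above the underside when shut, about 8 mm higher when sprung up. The plastic would crack at 80 N.
- corner_c (a joint): Lid corner section, far side, right (box +x, -y): pressed-in angle, 0 rad = sprung up, corner 10 mm too high; 0.2 = clicked shut, flush. L-shaped rim length, 75 mm along both sides; flexes about the line through its two ends. A snap: resists to 0.1 (let go before, it springs up), then snaps to 0.2 on a hard stop and stays. Push needed at corner_c_top about 9 N, far more near its ends.
- corner_c_top (a point): Where to press that section, straight down: top of its rim at the rounded corner, 9 mm in from both outer edges, 76 mm (x) and 111 mm (y) from the box's centre; 110 mm above the underside when shut, about 8 mm higher when sprung up. The plastic would crack at 80 N.
- corner_d (a joint): Lid corner section, far side, left (box +x, +y): pressed-in angle, 0 rad = sprung up, corner 10 mm too high; 0.2 = clicked shut, flush. L-shaped rim length, 75 mm along both sides; flexes about the line through its two ends. A snap: resists to 0.1 (let go before, it springs up), then snaps to 0.2 on a hard stop and stays. Push needed at corner_d_top about 9 N, far more near its ends.
- corner_d_top (a point): Where to press that section, straight down: top of its rim at the rounded corner, 9 mm in from both outer edges, 76 mm (x) and 111 mm (y) from the box's centre; 110 mm above the underside when shut, about 8 mm higher when sprung up. The plastic would crack at 80 N.
- shoe_brush: Wooden shoe brush lying bristles down beside the box, 130 x 46 x 46 mm; origin under its centre, x along its length. Leave alone.
- polish_tin: Round dark shoe-polish tin beside the box, 76 mm across, 24 mm high; origin under its centre. Leave alone.
- scent_bottle: Amber glass scent bottle with black cap behind the box, 34 x 52 mm, 100 mm high; origin under its centre. Leave alone.
- lint_roller: White lint roller lying on the right of the table, 217 mm long along its x, 52 mm high; origin on the table under its roll's inner part. Leave alone.
- glasses_case: Dark red and black glasses case, 62 x 155 x 43 mm, behind on the right; origin under its centre. Leave alone.
- sandal_left: One of a pair of sage green slides on the left, 240 x 88 mm, 63 mm high; origin under its centre, toe to +x. Leave alone.
- sandal_right: The other sage green slide, the same size. Leave alone.

How it is judged:
By the outcome, as a careful person would: the job done as asked, in the order asked, and still so for the second after the job is handed in, with the robot touching nothing.
It also fails if it takes over 42 s, if anything falls off the work surface, if the arm or the gripper's body presses on something with over 40 N, if the wrist force passes 120 N, or if a joint passes its speed limit or range.

### The arm

A 6-joint arm with a two-finger parallel gripper is mounted at the origin on the work surface. World frame = base frame: x ahead of the robot, y to its left, z up, the work surface at z = 0. Lengths are in m, angles in rad, forces in N, time in s.
With the tool pointing down it reaches from about 0.35 to 0.925 m from the base axis. Payload 6.4 kg.
Tool frame: the origin (TCP) lies between the finger pads; the fingertips stand nose_length ahead of it and the grasp point (between the pads) is the TCP (nose_length is the distance from the TCP to the fingertips, in m); z points along the fingers, y is the line along which they close (so a half turn about z gives the same grasp; the last joint's range is limited). The gripper opens to 85 mm and grips with 20 to 120 N. Pads are 22 mm wide; open, the fingers measure 114 mm over their backs; the gripper's body (76 mm by 85 mm) begins 54 mm behind the grasp point. The pads swing forward as they close: fully open they stand 13 mm farther back than shut.
Start: joints at [0.932, 0.245, 1.558, -0, 1.339, -0.174], TCP at [0.291, 0.581, 0.25] pointing down, gripper open.
Joint ranges: [-3.13, 3.13], [-1.02, 2.26], [0.13, 2.54], [-0.95, 4.09], [0.21, 2.88], [-2.74, 2.74]. Speed limits (rad/s): [2.57, 2.57, 3.14, 3.14, 3.14, 3.14].

### API

Orientations are given as a 3x3 rotation matrix whose columns are the frame's x, y, z axes.
In Python, from rig import * gives the robot as it stands.
- The arm moves only by the tool arm_command, never from a script. Its argument "plan" is a list of rows, each a list of 3 entries, a list of its own where there are three numbers: the shift along the world's x, y, z in cm, then the turn about the world's z in rad, then the closure, from 0 (fully open) to 1 (shut). A call has exactly 10 rows; each row shifts and turns the commanded pose from where the row before left it; what a row does not reach is not made up. A row lasts 1/12 s, in which the tool goes at most 41.7 mm and 7.16 degrees, less where a joint would pass 70% of its speed; a pose out of reach is approached as far as the arm can. A call with a gripper value outside its range is refused whole. The fingers move at their own pace and stop on an object; "newtons" is the grip in N (left out, the last holds). Time passes only in rows, so rows that do not move let the fingers close, or fill a call up. It gives the time, the measured TCP pose, the force, the opening and the grip force at its end, in the units of the state.
- observe(): the state, without advancing time (a new reading comes with each control period).
- snapshot(name): name is "side" or "top"; returns a dict with "pixels" (400x640x3 uint8, red, green, blue), "range_z" (400x640 float32, m along the optical axis (not along the pixel's ray), 0 where there is no reading), "intrinsics" (3x3 intrinsics, pixels), "origin" and "rotation" of the camera in the world. Camera axes: x right, y up, looking along -z (the intrinsics and any distortion apply to the point x, -y, -z); pixel columns grow to the right and rows downward; lengths in m; the calibration is good to about 2 mm. A picture is of the moment at which its call begins.
- hand_in(): hands the job in; it is judged then, once.
The state is a dict: "clock": time; "qpos": joint angles; "dq": joint speeds; "tau": joint torques, N m; "eef_pos": TCP position; "tcp_rot": TCP orientation; "wrist_force": force on the tool from outside, world axes, zero at the start; "ft_torque": the same for the moment, N m; "width": finger opening in m; "grasp_force": force on a finger pad.
Only numpy, scipy, OpenCV 4.12 (cv2) and the standard library are available. Lean on these libraries where they do the work, as an engineer would, in place of code of your own. Each camera call takes 0.05 s, during which the arm holds its last target. There are 200 camera calls.

## Working session

There is one attempt and no reset: what is moved stays moved. The work goes in short steps, Python scripts to look and compute and a tool call to move; the robot and the scene stay as the last step left them, time stands still between calls to the robot, and variables do not carry over. Pictures are saved under pics/ and viewed, at most 10 in all, crops included, and the job is handed in when it is done.

Besides the shell and the picture viewer there is one more tool, called after "Emit:" in YAML: its name, and indented under it one key for each argument. arm_command: Moves the arm, as the interface text tells. Its arguments: {"type":"object","properties":{"plan":{"type":"array"},"newtons":{"type":"number"}},"required":["plan"]}

```bash
mkdir -p pics; ls; python3 - <<'E'
from rig import *
import cv2,numpy as np
for n in("top","side"):
    s=snapshot(n); np.savez(f"{n}.npz",**s); cv2.imwrite(f"pics/{n}.png",s["pixels"][:,:,::-1])
    print(n,s["intrinsics"],s["origin"],s["rotation"])
print(observe())
import rig; print([k for k in dir(rig) if not k.startswith('__')])
E
```

```text
pics
top [[481.73456583   0.         313.04903549]
 [  0.         481.73456583 194.69566627]
 [  0.           0.           1.        ]] [0.27496513 0.02020277 1.56527447] [[ 0.02044611  0.98127562 -0.19152055]
 [-0.99967779  0.01718302 -0.01868332]
 [-0.01504258  0.19184084  0.98131076]]
side [[398.0388818    0.         322.28779149]
 [  0.         398.0388818  205.7878033 ]
 [  0.           0.           1.        ]] [ 0.28584238 -0.69280949  0.9853846 ] [[ 0.93021888  0.25925505 -0.25976845]
 [-0.36662267  0.6887371  -0.62548304]
 [ 0.01675253  0.67707313  0.73572503]]
{'clock': 0.1, 'qpos': array([ 9.31896548e-01,  2.45761302e-01,  1.55892699e+00, -1.32797106e-05,
        1.33873165e+00, -1.74067253e-01]), 'dq': array([-0.00031366, -0.00133757, -0.00343533,  0.00038869,  0.00115425,
        0.00119881]), 'tau': array([-1.79259509e-04, -4.30671144e+01, -3.27128649e+01, -1.04603969e-04,
        2.77157909e-03,  1.46750324e-05]), 'eef_pos': array([0.29105885, 0.58064365, 0.24926083]), 'tcp_rot': array([[-8.93897863e-01,  4.48269390e-01, -1.07925704e-03],
       [ 4.48270587e-01,  8.93896698e-01, -1.47456188e-03],
       [ 3.03743353e-04, -1.80190690e-03, -9.99998330e-01]]), 'wrist_force': array([-0.91991117,  1.05343339,  0.53262698]), 'ft_torque': array([0.03024402, 0.00220052, 0.00806684]), 'grasp_force': 0.0, 'width': 0.08550244033272655}
['Unreachable', 'hand_in', 'nose_length', 'observe', 'snapshot']
```

View pics/top.png

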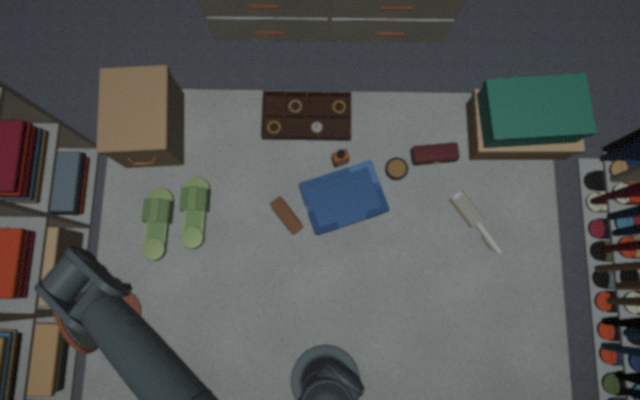

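View pics/side.png

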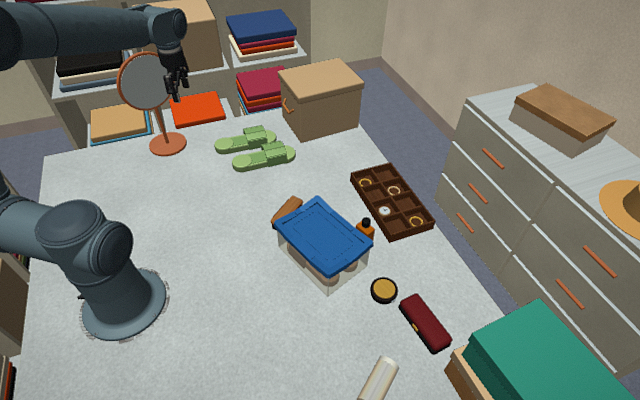

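The top view shows the lid with corners near (299,185), (373,162), (389,211) and (317,234). The bottle is at (340,157), the tin at (397,168) and the brush at (286,215). I'll fit the lid by blue mask, using the depth.

```bash
python3 - <<'E'
from rig import *
import cv2,numpy as np
np.set_printoptions(precision=4,suppress=True)
try: print("nose",nose_length, nose_length() if callable(nose_length) else '')
except Exception as e: print(e)
for n in("top","side"):
    s=np.load(n+".npz"); K=s["intrinsics"];R=s["rotation"];o=s["origin"];d=s["range_z"]
    v,u=np.mgrid[:400,:640]
    P=np.stack([(u-K[0,2])/K[0,0]*d,-(v-K[1,2])/K[1,1]*d,-d],-1)@R.T+o
    h=cv2.cvtColor(s["pixels"],cv2.COLOR_RGB2HSV)
    m=(h[...,0]>98)&(h[...,0]<122)&(h[...,1]>120)&(d>0)&(P[...,2]>.085)&(P[...,2]<.15)&(P[...,0]>.3)&(P[...,0]<.9)&(abs(P[...,1])<.3)
    q=P[m]; print(n,m.sum(),np.percentile(q[:,2],[2,50,98]))
    # reproject on plane z=.113 by pixel ray
    c=max(cv2.findContours(m.astype(np.uint8),0,1)[0],key=cv2.contourArea)[:,0]
    print("hull px",cv2.boxPoints(cv2.minAreaRect(c)).tolist())
    ray=np.stack([(u[m]-K[0,2])/K[0,0],-(v[m]-K[1,2])/K[1,1],-np.ones(m.sum())],-1)@R.T
    X=o+ray*((.112-o[2])/ray[:,2])[:,None]
    for Q in(q,X):
        r=cv2.minAreaRect((Q[:,:2]*1000).astype(np.float32)); print(r,cv2.boxPoints(r).tolist())
    if n=="top":
        img=cv2.resize(s["pixels"][130:260,250:430,::-1],None,fx=4,fy=4,interpolation=2);cv2.imwrite("pics/crop.png",img)
    # tall things near box
    for nm,(a,b) in dict(bottle=(340,157),tin=(397,168),brush=(286,215)).items():
        if n=="top": print(nm,P[b,a])
E
```

```text
nose 0.019 
top 3730 [0.1008 0.1081 0.1191]
hull px [[299.0, 184.0], [371.29998779296875, 159.89999389648438], [388.0, 210.0], [315.70001220703125, 234.10000610351562]]
((553.262939453125, -45.24888610839844), (165.1104278564453, 232.4352264404297), 20.139877319335938) [[435.7403259277344, 35.43772888183594], [515.7708129882812, -182.7852020263672], [670.7855224609375, -125.93550109863281], [590.7550659179688, 92.28742980957031]]
((553.4229125976562, -45.025299072265625), (163.68783569335938, 232.7958221435547), 19.562938690185547) [[437.3285827636719, 37.2486572265625], [515.2784423828125, -182.10882568359375], [669.5172119140625, -127.29925537109375], [591.5673828125, 92.0582275390625]]
bottle [ 0.6863 -0.0346  0.089 ]
tin [ 0.6703 -0.2247  0.023 ]
brush [0.5042 0.1342 0.0444]
side 4312 [0.103  0.1083 0.1193]
hull px [[270.7950744628906, 225.31936645507812], [311.8387756347656, 182.80984497070312], [374.0504455566406, 242.87631225585938], [333.0067443847656, 285.3858337402344]]
((577.183349609375, -40.01707458496094), (220.3174285888672, 243.1425018310547), 20.08769989013672) [[431.9711608886719, 36.32386016845703], [515.48046875, -192.02780151367188], [722.3955078125, -116.3580093383789], [638.88623046875, 111.99365234375]]
((569.1741943359375, -44.11753845214844), (210.3224334716797, 250.2529754638672), 20.24646759033203) [[427.20947265625, 36.885711669921875], [513.811767578125, -197.90478515625], [711.138916015625, -125.12078857421875], [624.53662109375, 109.66970825195312]]
```

View pics/crop.png

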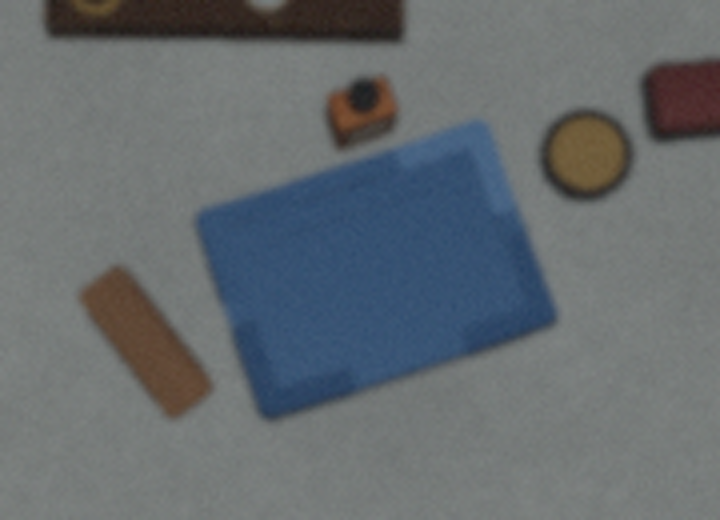

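Box centre is about (0.553, -0.045) with yaw about 19.8°. That gives these press points, in cm:
- a: (44.4, 3.4)
- b: (51.9, -17.5)
- c: (66.2, -12.4)
- d: (58.7, 8.5)

With the gripper shut, the tip is 1.9 cm below the TCP, so contact should come at TCP z of about 13.7 cm.

Emit:
arm_command:
  plan:
    - [[0.9,-3.3,0],0,1]
    - [[0.9,-3.3,0],0,1]
    - [[0.9,-3.3,0],0,1]
    - [[0.9,-3.3,0],0,1]
    - [[0.9,-3.3,0],0,1]
    - [[0.9,-3.3,0],0,1]
    - [[0.9,-3.3,0],0,1]
    - [[0.9,-3.3,0],0,1]
    - [[0.9,-3.3,0],0,1]
    - [[0.9,-3.3,0],0,1]
  newtons: 40

```text
clock: 0.93
eef_pos: [0.3811, 0.2494, 0.2499]
tcp_rot: [[-0.894, 0.448, -0.0], [0.448, 0.894, -0.0], [0.0, -0.0, -1.0]]
wrist_force: [0.7, -0.4, -0.8]
width: 0.0
grasp_force: 0.0
```

Emit:
arm_command:
  plan:
    - [[0.8,-2.7,-1.0],0,1]
    - [[0.8,-2.7,-1.0],0,1]
    - [[0.8,-2.7,-1.0],0,1]
    - [[0.8,-2.7,-1.0],0,1]
    - [[0.8,-2.7,-1.0],0,1]
    - [[0.8,-2.7,-1.0],0,1]
    - [[0.8,-2.7,-1.0],0,1]
    - [[0.7,-2.6,-1.0],0,1]
    - [[0,0,-1.0],0,1]
    - [[0,0,0],0,1]

```text
clock: 1.77
eef_pos: [0.4429, 0.0354, 0.158]
tcp_rot: [[-0.893, 0.451, -0.005], [0.451, 0.893, 0.001], [0.005, -0.001, -1.0]]
wrist_force: [-0.8, 1.3, -0.1]
width: -0.0003
grasp_force: 0.0
```

Emit:
arm_command:
  plan:
    - [[0,0,-0.5],0,1]
    - [[0,0,-0.5],0,1]
    - [[0,0,-0.5],0,1]
    - [[0,0,-0.2],0,1]
    - [[0,0,-0.2],0,1]
    - [[0,0,-0.2],0,1]
    - [[0,0,-0.2],0,1]
    - [[0,0,-0.2],0,1]
    - [[0,0,-0.2],0,1]
    - [[0,0,0],0,1]

```text
clock: 2.6
eef_pos: [0.4444, 0.0362, 0.1334]
tcp_rot: [[-0.894, 0.448, 0.0], [0.448, 0.894, 0.0], [-0.0, 0.0, -1.0]]
wrist_force: [-0.0, -1.1, -0.1]
width: -0.0
grasp_force: 0.0
```

```bash
cat > see.py <<'E'
from rig import *
import cv2,sys,numpy as np
s=snapshot("side"); cv2.imwrite(f"pics/{sys.argv[1]}.png",cv2.resize(s["pixels"][150:310,230:420,::-1],None,fx=3.7,fy=3.7,interpolation=2))
o=observe();print(o["eef_pos"],o["wrist_force"])
E
python3 see.py a1
```

```text
[0.44448019 0.03612699 0.13335909] [ 0.26701342 -0.78565784 -0.58902771]
```

View pics/a1.png

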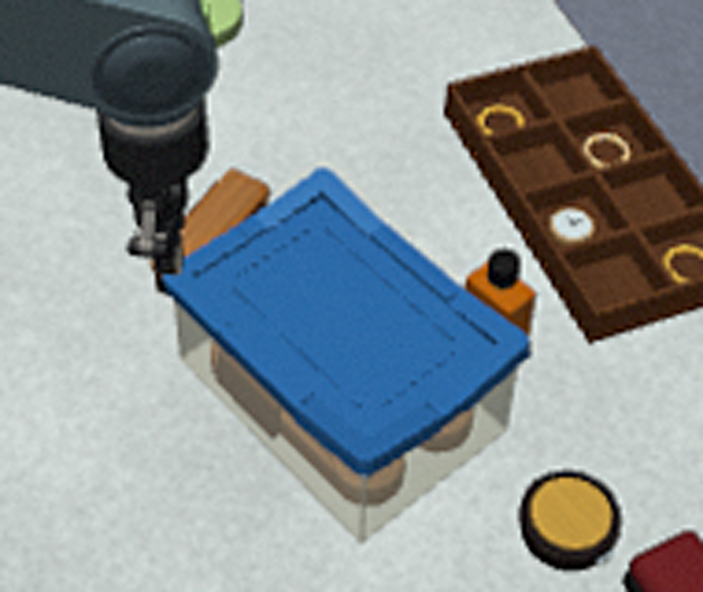

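The tip at crop (165,285) looks just outside corner a. The lid corners read b (365,465), c (528,340), d (322,170). I'll re-triangulate before pressing.

```bash
python3 - <<'E'
from rig import *
import cv2,numpy as np
np.set_printoptions(precision=4,suppress=True)
def cam(n): 
    s=np.load(n+".npz");return s["intrinsics"],s["rotation"],s["origin"]
def ray(n,u,v,z):
    K,R,o=cam(n);r=R@[(u-K[0,2])/K[0,0],-(v-K[1,2])/K[1,1],-1];return o+r*(z-o[2])/r[2]
def proj(n,p):
    K,R,o=cam(n);c=R.T@(np.array(p)-o);return np.array([K[0,2]+K[0,0]*c[0]/-c[2],K[1,2]-K[1,1]*c[1]/-c[2]])
for nm,p in dict(b=(365,463),c=(528,342),d=(322,170),a=(166,275)).items(): print("side",nm,ray("side",230+p[0]/3.7,150+p[1]/3.7,.12))
for nm,p in dict(d=(198,212),c=(487,120),b=(557,320),a=(268,418)).items(): print("top",nm,ray("top",250+p[0]/4,130+p[1]/4,.12))
t=observe()["eef_pos"]-[0,0,.019]
print("tip in crop",(proj("side",t)-[230,150])*3.7)
for sx in(-85,85):
  for sy in(-120,120):
    c,s=.941,.339
    p=[.553+(c*sx-s*sy)/1e3,-.045+(s*sx+c*sy)/1e3,.12]; print(sx,sy,np.array(p),"side crop",(proj("side",p)-[230,150])*3.7,"top crop",(proj("top",p)-[250,130])*4)
s=snapshot("top");np.savez("top2.npz",**s);cv2.imwrite("pics/top2.png",cv2.resize(s["pixels"][130:260,250:430,::-1],None,fx=4,fy=4,interpolation=2))
s=snapshot("side");np.savez("side2.npz",**s);cv2.imwrite("pics/side2.png",cv2.resize(s["pixels"][200:250,250:330,::-1],None,fx=9,fy=9,interpolation=2))
E
```

```text
side b [ 0.5185 -0.1862  0.12  ]
side c [ 0.6704 -0.1322  0.12  ]
side d [0.5913 0.0861 0.12  ]
side a [0.4398 0.0239 0.12  ]
top d [0.5929 0.0901 0.12  ]
top c [ 0.6696 -0.1317  0.12  ]
top b [ 0.5138 -0.1842  0.12  ]
top a [0.4353 0.0333 0.12  ]
tip in crop [167.6982 266.6906]
-85 -120 [ 0.5137 -0.1867  0.12  ] side crop [358.8004 465.7915] top crop [560.3398 320.2268]
-85 120 [0.4323 0.0391 0.12  ] side crop [150.8748 263.441 ] top crop [260.2592 421.735 ]
85 -120 [ 0.6737 -0.1291  0.12  ] side crop [530.0754 337.662 ] top crop [483.5995 114.8839]
85 120 [0.5923 0.0967 0.12  ] side crop [318.4818 161.0062] top crop [189.3582 212.6416]
```

View pics/side2.png

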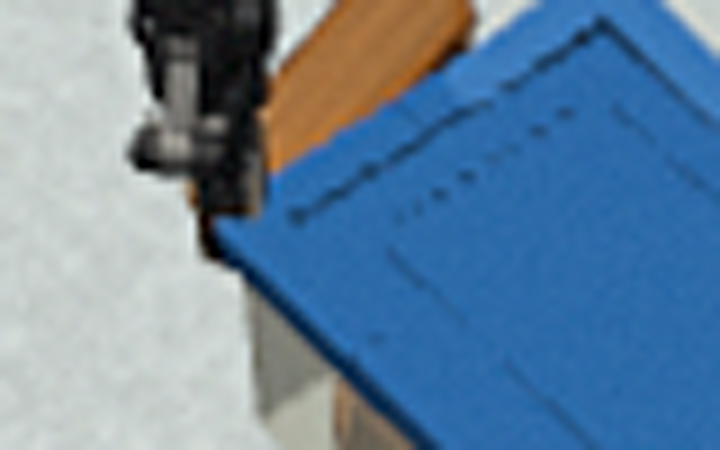

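```bash
python3 - <<'E'
import numpy as np
np.set_printoptions(precision=3,suppress=True,linewidth=200)
def pts(n,f):
    s=np.load(f);K=s["intrinsics"];R=s["rotation"];o=s["origin"];d=s["range_z"]
    v,u=np.mgrid[:400,:640]
    return np.stack([(u-K[0,2])/K[0,0]*d,-(v-K[1,2])/K[1,1]*d,-d],-1)@R.T+o,s["pixels"],d
P,px,d=pts("side","side2.npz")
for v in range(214,234):
    print(v," ".join(f"{u}:{1000*P[v,u,0]:.0f},{1000*P[v,u,1]:.0f},{1000*P[v,u,2]:.0f}{'B' if px[v,u,2]>px[v,u,0]*1.5 and px[v,u,2]>60 else '.'}" for u in range(270,284)))
# section profile from initial clouds: blue rim heights, in box frame
for n in("top","side"):
    P,px,d=pts(n,n+".npz")
    p=px.astype(int); m=(p[...,2]>p[...,0]*1.6)&(p[...,2]>60)&(P[...,2]>.1)&(P[...,2]<.13)&(abs(P[...,0]-.553)<.15)&(abs(P[...,1]+.05)<.17)
    q=P[m]-[.5535,-.0485,0]; t=np.radians(19.5); l=np.c_[q[:,0]*np.cos(t)+q[:,1]*np.sin(t),-q[:,0]*np.sin(t)+q[:,1]*np.cos(t)]
    print(n,"x",np.percentile(l[:,0],[.3,1,99,99.7]),"y",np.percentile(l[:,1],[.3,1,99,99.7]))
    for sx in(-1,1):
        for sy in(-1,1):
            k=(abs(l[:,0]-sx*.076)<.007)&(abs(l[:,1]-sy*.111)<.007); print(sx,sy,k.sum(),np.median(q[k,2]))
E
```

```text
214 270:422,-12,209. 271:425,-13,210. 272:429,-6,200. 273:431,-9,203. 274:434,-8,201. 275:286,-693,985. 276:445,18,168. 277:447,15,171. 278:451,20,164. 279:477,121,46. 280:286,-693,985. 281:483,117,48. 282:486,119,45. 283:490,119,43.
215 270:422,-14,208. 271:424,-13,205. 272:426,-17,209. 273:428,-19,211. 274:431,-17,207. 275:436,-10,198. 276:441,2,183. 277:447,17,164. 278:451,22,157. 279:457,35,142. 280:479,115,47. 281:482,114,47. 282:484,111,50. 283:487,111,48.
216 270:421,-17,207. 271:423,-19,208. 272:425,-19,208. 273:427,-23,211. 274:431,-19,206. 275:435,-12,196. 276:440,-1,183. 277:445,9,170. 278:450,18,158. 279:456,33,139. 280:477,111,48. 281:480,109,48. 282:483,108,48. 283:487,109,46.
217 270:419,-22,209. 271:422,-20,206. 272:425,-22,207. 273:428,-20,204. 274:431,-19,201. 275:435,-9,189. 276:440,2,175. 277:444,7,168. 278:451,24,147. 279:456,34,134. 280:477,108,46. 281:480,107,46. 282:483,106,45. 283:471,49,112.
218 270:419,-21,205. 271:422,-21,204. 272:424,-22,203. 273:427,-24,204. 274:430,-20,199. 275:435,-9,185. 276:439,-4,178. 277:443,4,167. 278:450,22,145. 279:455,33,132. 2
[... 3057 characters left out ...]
:452,92,1. 276:456,94,-3. 277:446,35,69. 278:447,27,79. 279:446,9,99B 280:448,6,102B 281:450,2,107B 282:452,-4,113B 283:455,-4,111B
233 270:436,95,-0. 271:439,93,1. 272:442,92,0. 273:445,90,1. 274:448,87,4. 275:451,88,1. 276:454,85,3. 277:445,32,69. 278:447,27,75. 279:449,22,79. 280:448,5,99B 281:450,1,104B 282:451,-4,108B 283:453,-7,111B
top x [-0.081 -0.08   0.082  0.084] y [-0.113 -0.111  0.118  0.12 ]
-1 -1 10 0.1203214060348855
-1 1 19 0.11737349032300237
1 -1 14 0.11986292557121203
1 1 19 0.12011797283457626
side x [-0.083 -0.082  0.084  0.086] y [-0.12  -0.12   0.116  0.119]
-1 -1 34 0.11886709310351384
-1 1 23 0.11857326433705206
1 -1 24 0.11900564125847068
1 1 19 0.11931116568067812
```

View pics/top2.png

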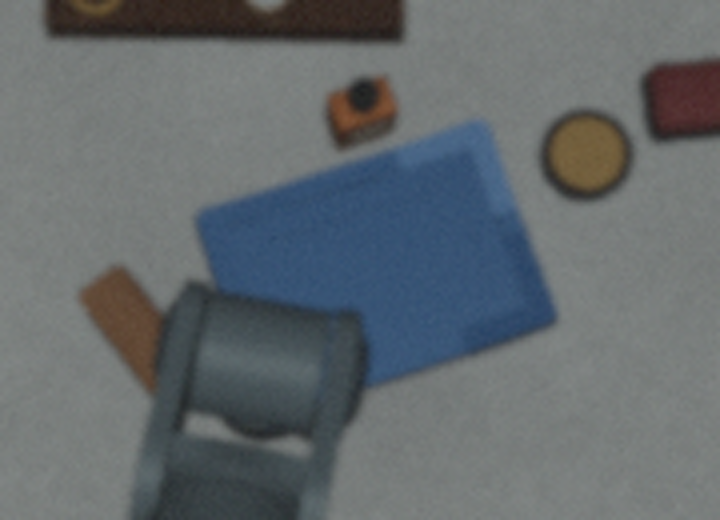

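Around (0.44, 0.03) the depth now reads about 110 mm, and the force is about 0. So corner a has already snapped flush under the tip; what I took for a miss was the brush end behind it. The refined centre is (0.5535, -0.048), so next is b at (51.9, -17.8).

Emit:
arm_command:
  plan:
    - [[0,0,1.4],0,1]
    - [[0,0,1.4],0,1]
    - [[0.9,-2.7,0],0,1]
    - [[0.9,-2.7,0],0,1]
    - [[0.9,-2.7,0],0,1]
    - [[0.9,-2.7,0],0,1]
    - [[0.9,-2.7,0],0,1]
    - [[0.9,-2.7,0],0,1]
    - [[1.0,-2.7,0],0,1]
    - [[1.0,-2.5,0],0,1]

```text
clock: 3.58
eef_pos: [0.5186, -0.1797, 0.1612]
tcp_rot: [[-0.894, 0.449, 0.0], [0.449, 0.894, -0.0], [-0.0, -0.0, -1.0]]
wrist_force: [0.3, 0.5, 0.6]
width: 0.0001
grasp_force: 0.0
```

Emit:
arm_command:
  plan:
    - [[0,0,-0.6],0,1]
    - [[0,0,-0.6],0,1]
    - [[0,0,-0.6],0,1]
    - [[0,0,-0.2],0,1]
    - [[0,0,-0.2],0,1]
    - [[0,0,-0.2],0,1]
    - [[0,0,-0.2],0,1]
    - [[0,0,-0.2],0,1]
    - [[0,0,-0.1],0,1]
    - [[0,0,0],0,1]

```text
clock: 4.42
eef_pos: [0.5183, -0.1773, 0.1323]
tcp_rot: [[-0.894, 0.448, 0.0], [0.448, 0.894, 0.0], [-0.0, 0.0, -1.0]]
wrist_force: [0.0, -0.2, 0.4]
width: 0.0
grasp_force: 0.0
```

Emit:
arm_command:
  plan:
    - [[0,0,1.4],0,1]
    - [[0,0,1.4],0,1]
    - [[1.8,0.6,0],0,1]
    - [[1.8,0.6,0],0,1]
    - [[1.8,0.6,0],0,1]
    - [[1.8,0.6,0],0,1]
    - [[1.8,0.6,0],0,1]
    - [[1.8,0.6,0],0,1]
    - [[1.8,0.7,0],0,1]
    - [[1.8,0.7,0],0,1]

```text
clock: 5.25
eef_pos: [0.6631, -0.127, 0.16]
tcp_rot: [[-0.894, 0.448, -0.0], [0.448, 0.894, 0.0], [0.0, 0.0, -1.0]]
wrist_force: [0.2, -1.5, 0.3]
width: 0.0002
grasp_force: 0.0
```

Emit:
arm_command:
  plan:
    - [[0,0,-0.6],0,1]
    - [[0,0,-0.6],0,1]
    - [[0,0,-0.6],0,1]
    - [[0,0,-0.2],0,1]
    - [[0,0,-0.2],0,1]
    - [[0,0,-0.2],0,1]
    - [[0,0,-0.2],0,1]
    - [[0,0,-0.2],0,1]
    - [[0,0,0],0,1]
    - [[0,0,0],0,1]

```text
clock: 6.08
eef_pos: [0.662, -0.1282, 0.1321]
tcp_rot: [[-0.894, 0.449, -0.0], [0.449, 0.894, -0.0], [0.0, -0.0, -1.0]]
wrist_force: [-0.1, 0.4, 0.2]
width: 0.0001
grasp_force: 0.0
```

Emit:
arm_command:
  plan:
    - [[0,0,1.4],0,1]
    - [[0,0,1.4],0,1]
    - [[-0.9,2.6,0],0,1]
    - [[-0.9,2.6,0],0,1]
    - [[-0.9,2.6,0],0,1]
    - [[-0.9,2.6,0],0,1]
    - [[-0.9,2.6,0],0,1]
    - [[-0.9,2.6,0],0,1]
    - [[-1.0,2.6,0],0,1]
    - [[-1.0,2.6,0],0,1]

```text
clock: 6.92
eef_pos: [0.5887, 0.0811, 0.1625]
tcp_rot: [[-0.894, 0.448, 0.003], [0.448, 0.894, -0.0], [-0.003, 0.001, -1.0]]
wrist_force: [0.1, 0.5, -0.7]
width: -0.0
grasp_force: 0.0
```

Emit:
arm_command:
  plan:
    - [[0,0,-0.6],0,1]
    - [[0,0,-0.6],0,1]
    - [[0,0,-0.6],0,1]
    - [[0,0,-0.2],0,1]
    - [[0,0,-0.2],0,1]
    - [[0,0,-0.2],0,1]
    - [[0,0,-0.2],0,1]
    - [[0,0,-0.2],0,1]
    - [[0,0,0],0,1]
    - [[0,0,0],0,1]

```text
clock: 7.75
eef_pos: [0.5887, 0.0794, 0.1324]
tcp_rot: [[-0.894, 0.449, 0.0], [0.449, 0.894, -0.0], [-0.0, 0.0, -1.0]]
wrist_force: [-0.8, -0.6, -0.3]
width: 0.0002
grasp_force: 0.0
```

Now I'll lift clear, move aside and check the corner heights.

Emit:
arm_command:
  plan:
    - [[0,0,2],0,1]
    - [[0,0,3],0,1]
    - [[0,0,3],0,1]
    - [[0,0,3],0,1]
    - [[-1,3.5,1],0,1]
    - [[-1,3.5,1],0,1]
    - [[-1,3.5,0],0,1]
    - [[-1,3.5,0],0,1]
    - [[-1,3.5,0],0,1]
    - [[-1,3.5,0],0,1]

```text
clock: 8.58
eef_pos: [0.5279, 0.2912, 0.2623]
tcp_rot: [[-0.894, 0.449, 0.0], [0.449, 0.894, -0.0], [-0.0, -0.0, -1.0]]
wrist_force: [0.6, -0.9, -0.4]
width: 0.0001
grasp_force: 0.0
```

Emit:
arm_command:
  plan:
    - [[-1,3.5,0],0,1]
    - [[-1,3.5,0],0,1]
    - [[-1,3,0],0,1]
    - [[-1,3,0],0,1]
    - [[0,0,0],0,1]
    - [[0,0,0],0,1]
    - [[0,0,0],0,1]
    - [[0,0,0],0,1]
    - [[0,0,0],0,1]
    - [[0,0,0],0,1]

```text
clock: 9.42
eef_pos: [0.489, 0.4191, 0.2624]
tcp_rot: [[-0.893, 0.45, 0.0], [0.45, 0.893, -0.0], [-0.0, -0.0, -1.0]]
wrist_force: [0.2, -0.3, -0.3]
width: 0.0001
grasp_force: 0.0
```

```bash
python3 - <<'E'
from rig import *
import numpy as np
for n in("top","side"):
  for k,S in(("before",[np.load(n+".npz")]),("after",[snapshot(n) for _ in range(6)])):
    out={}
    for s in S:
        K=s["intrinsics"];R=s["rotation"];o=s["origin"];d=s["range_z"]
        v,u=np.mgrid[:400,:640]
        P=np.stack([(u-K[0,2])/K[0,0]*d,-(v-K[1,2])/K[1,1]*d,-d],-1)@R.T+o
        p=s["pixels"].astype(int); m=(p[...,2]>p[...,0]*1.6)&(p[...,2]>60)&(P[...,2]>.1)&(P[...,2]<.13)
        q=P[m]-[.5535,-.0485,0]; t=np.radians(19.5); l=np.c_[q[:,0]*np.cos(t)+q[:,1]*np.sin(t),-q[:,0]*np.sin(t)+q[:,1]*np.cos(t)]
        for c,(x,y) in dict(a=(-1,1),b=(-1,-1),c=(1,-1),d=(1,1)).items():
            g=(abs(l[:,0]-x*.076)<.007)&(abs(l[:,1]-y*.111)<.007); out.setdefault(c,[]).extend(q[g,2])
    print(n,k,{c:(len(z),round(1000*float(np.mean(z)),1)) for c,z in out.items()})
E
python3 see.py fin
```

```text
top before {'a': (19, 117.4), 'b': (10, 120.4), 'c': (14, 119.3), 'd': (19, 119.6)}
top after {'a': (118, 111.1), 'b': (59, 110.6), 'c': (80, 110.7), 'd': (126, 110.7)}
side before {'a': (23, 117.6), 'b': (34, 116.6), 'c': (24, 118.7), 'd': (19, 119.0)}
side after {'a': (114, 110.1), 'b': (178, 109.1), 'c': (128, 110.8), 'd': (95, 111.0)}
[0.48832026 0.42010222 0.26228026] [ 0.3401872  -0.25865047 -0.88804581]
```

View pics/fin.png

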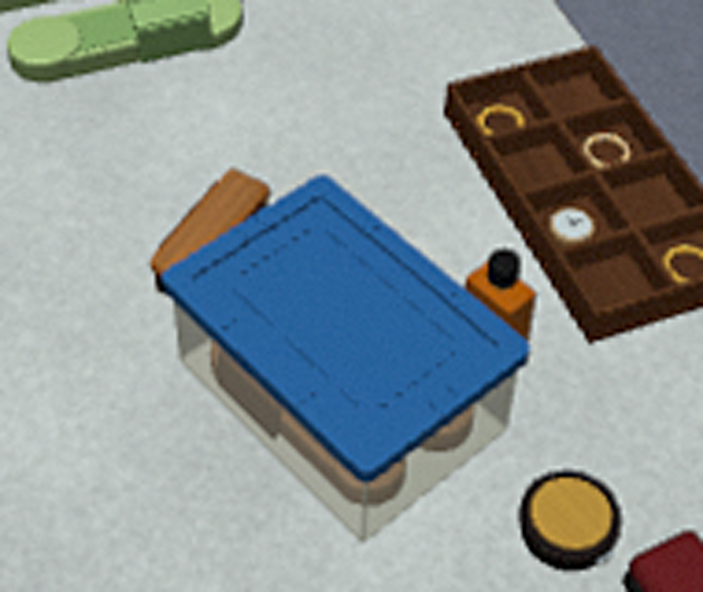

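The lid is flush all round: all four corners went from about 118 mm to about 110 mm. Corner b is at crop (365,475), c at (525,345), d at (325,178) and a at (162,275). The box and its neighbours haven't moved.

```bash
python3 -c "
from rig import *
print(hand_in())"
```

```text
the job is handed in; nothing more can be done
None
```

All four lid corners are pressed shut: the depth images put each at about 110 mm, flush. The hand is clear of the box, nothing else appears to have moved, and the job is handed in at about 10 s of the 42 s limit.

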